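# Weigh down a freshly glued mosaic

## Robot

A 7-joint arm with a two-finger parallel gripper is mounted at the origin on the work surface. World frame = base frame: x ahead of the robot, y to its left, z up, the work surface at z = 0. Lengths are in mm, angles in rad, forces in N, time in s.
With the tool pointing down it reaches from about 400 to 875 mm from the base axis. Payload 4.4 kg.
Tool frame: the origin (TCP) lies at the very end of the fingers, on their centre line; the grasp point (between the pads) lies 19 mm behind it; z points along the fingers, y is the line along which they close (so a half turn about z gives the same grasp; the last joint's range is limited). The gripper opens to 85 mm and grips with 20 to 120 N. Pads are 22 mm wide; open, the fingers measure 114 mm over their backs; the gripper's body (76 mm by 85 mm) begins 54 mm behind the grasp point. The pads swing forward as they close: fully open they stand 13 mm farther back than shut.
Start: joints at [1.203, 0.628, 0.038, 1.517, -0.027, 0.996, -0.02], TCP at [193.233, -620.628, 231.313] pointing down, gripper open.
Joint ranges: [-3.06, 3.06], [-0.37, 2.12], [-1.25, 1.32], [0.18, 2.47], [-1.1, 4.24], [0.23, 1.98], [-2.94, 2.94]. Speed limits (rad/s): [2.57, 2.57, 3.14, 3.14, 3.14, 3.14, 3.14].

## Interface

Orientations are given as [roll, pitch, yaw] about the fixed x, y, z axes, in that order (R = Rz(yaw) Ry(pitch) Rx(roll)).
In Python, from cell import read_state, get_image, camera_info, finish_job gives the robot as it stands.
- The arm moves only by the tool play_rows, never from a script. Its argument "deltas" is one flat list of numbers, 7 for each row, row after row: the shift along the tool's x, y, z in mm, then the turn, a rotation vector about the tool's x, y, z in rad, then the opening, from 0 (shut) to 1 (fully open). In form: [dx, dy, dz, ax, ay, az, grip, dx, dy, dz, ax, ay, az, grip, ...]. A call has 1 to 10 rows; each row is the pose to reach, as a shift and turn from the pose commanded when the call began, along the tool's axes at that moment; what a row does not reach only later rows make up. A row lasts 1/8 s, in which the tool goes at most 62.5 mm and 10.7 degrees, less where a joint would pass 70% of its speed; a pose out of reach is approached as far as the arm can. A call with a gripper value outside its range is refused whole. The fingers move at their own pace and stop on an object; the grip force is fixed at half the most. Time passes only in rows, so rows that repeat a pose let the fingers close. It gives the time, the measured TCP pose, the force, the opening and the grip force at its end, in the units of the state.
- read_state(): the state, without advancing time (a new reading comes with each control period).
- get_image(name): name is "scene" or "top" or "wrist"; returns the picture (480x640x3 uint8, red, green, blue); there is no depth.
- camera_info(name): a dict with "fx", "fy", "cx", "cy" (pixels), "T" (4x4, takes a point from camera to world coordinates). Camera axes: x right, y down, z forward; pixel columns grow to the right and rows downward; lengths in mm; the calibration is good to about 2 mm. A picture is of the moment at which its call begins: read the wrist's pose just before it. camera_info takes no time and is no camera call; for the wrist camera it gives the pose at the moment of the call.
- finish_job(): hands the job in; it is judged then, once.
The state is a dict: "clock": time; "qpos": joint angles; "qd": joint speeds; "tau": joint torques, N m; "eef_pos": TCP position; "tool_rot": TCP orientation; "force": force on the tool from outside, world axes, zero at the start; "torque": the same for the moment, N m; "width": finger opening in mm; "gripper_force": force on a finger pad.
Only numpy, scipy, OpenCV 4.12 (cv2) and the standard library are available. Lean on these libraries where they do the work, as an engineer would, in place of code of your own. Each camera call takes 0.05 s, during which the arm holds its last target. There are 200 camera calls.

## Task

Lift the pressing plate with the red handle up and off its hook, and set it down gently, flat on the rectangular blue-green mosaic, its edges lined up with the mosaic's edges all round. Do not shift the mosaic or disturb the other things on the table.

Things in the scene. Friction and masses are not known exactly. Their poses are not given: they have to be found in the camera images.
- press: Pressing plate, about 0.4 kg, hanging level on the hook: aluminium with rubber sole, 90 (x) by 120 (y) by 12 mm in all. On it a red stirrup handle 54 mm long (y), 26 mm wide (x), its top 88 mm above the sole: a bar 26 mm high over a window 50 mm high and 38 mm wide, open along x, through which the hook's arm passes. Origin: centre of the underside; z up.
- press_grip (a point): Where to grip: inside the handle's bar, 74 mm above the press's origin, 14 mm below the handle's top; axes as the press. The flat ends of the handle, 54 mm apart in y, are free to be gripped from above, clear of the hook.
- stand: Fixed hook stand: dark wooden foot 150 by 120 by 12 mm (from 120 mm in -x to 30 mm in +x), dark steel post 16 mm thick, and from its top a level round arm 10 mm thick pointing along the stand's -x, its upper side 180 mm above the table, its end bent upwards. Nothing rises above the arm but that tip. Origin: on the table under the post's axis.
- hang_point (a point): Upper side of the arm where the press's bar rests, 90 mm from the post's axis along the stand's -x; axes as the stand.
- hook_tip (a point): Centre of the hook's rounded end (5 mm radius), 120 mm from the post along the stand's -x; the end rises 14 mm above the arm's upper side. Lift the press more than 14 mm (at most 40 mm, or the plate meets the arm from below), then draw it off along the stand's -x, 85 mm or more, before raising it further.
- mosaic: The freshly glued mosaic lying loose on the table, 0.3 kg: wood-brown board under a grid of 4 by 5 blue, green and white tiles, 90 (x) by 120 (y) by 12 mm high, flat top. Origin: centre of its underside; z up. The press has the same outline; either way round is right.
- glue: Bystander: black glue bottle with red cap, 56 mm across, 170 mm high, upright. Origin: centre of underside.
- cup: Bystander: clear cup, 70 mm across, 85 mm high. Origin: centre of underside.
- coaster: Bystander: round orange and yellow mosaic coaster, 90 mm across, 12 mm high. Origin: centre of underside.
- hex_a: Bystander: loose terracotta hexagonal tile, 36 mm across corners, 7 mm thick. Origin: centre of underside.
- hex_b: Bystander: loose white hexagonal tile, 36 mm across corners, 7 mm thick. Origin: centre of underside.
- nippers: Bystander: tile nippers with red handles, lying flat, 150 mm long in x, 13 mm high. Origin: near the pivot, on the table.
- blank: Bystander: bare brown board blank, 110 by 80 by 6 mm. Origin: centre of underside.
Things that resemble listed ones, but are neither listed nor needed, are in the scene too. What is shaped like the stand but purple or turquoise is not meant.

How it is judged (in metres and radians):
On the way:
1. the press is off the hook, its centre more than 80 mm from the hook's tip, and not yet on the mosaic (horizontal distance between press and hook_tip above 0.08 m and contact force between press and stand below 0.1 N and contact force between press and mosaic below 0.1 N), for 0.1 s.
At the end, for the whole second after the job is handed in: The press rests flat (0.06 rad) on the mosaic, still: centres within 8 mm, sides within 0.12 rad (either way round), underside 9 to 15 mm above the mosaic's; the mosaic flat on the table, within 20 mm of its start (horizontal distance between press and mosaic below 0.008 m and angle between the x axis of press and the x axis of mosaic, either way round below 0.12 rad and z of press in the frame of mosaic between 0.009 and 0.015 m and angle between each of press, mosaic's own z axis and vertical below 0.06 rad and distance of mosaic from where it was at the start of the episode below 0.02 m and height (world z) of mosaic below 0.004 m and linear speed of press below 0.02 m/s and angular speed of press below 0.2 rad/s); the robot touches nothing.
It fails at once if the press is dropped or flung onto the mosaic (faster than 0.45 m/s within 18 mm above its top) (horizontal distance between press and mosaic below 0.05 m and z of press in the frame of mosaic below 0.03 m and linear speed of press above 0.45 m/s).
It fails at once if the press is pushed onto the mosaic with more than 60 N (contact force between press and mosaic above 60 N).
It fails at once if a bystander (glue, cup, coaster, loose tiles, nippers, blank) is moved more than 30 mm (distance of any of glue, cup, coaster, hex_a, hex_b, nippers, blank from where it was at the start of the episode above 0.03 m).
It also fails if it takes over 43 s, if anything falls off the work surface, if the arm or the gripper's body presses on something with over 40 N, if the wrist force passes 120 N, or if a joint passes its speed limit or range.

## Working session

There is one attempt and no reset: what is moved stays moved. The work goes in short steps, Python scripts to look and compute and a tool call to move; the robot and the scene stay as the last step left them, time stands still between calls to the robot, and variables do not carry over. Pictures are saved under pics/ and viewed, at most 11 in all, crops included, and the job is handed in when it is done.

Besides the shell and the picture viewer there is one more tool, called after "Emit:" as name(argument=value, ...) on one line, values as JSON. play_rows: Moves the arm, as the interface text tells. Its arguments: {"type":"object","properties":{"deltas":{"type":"array"}},"required":["deltas"]}

```bash
mkdir -p pics; python3 - <<'E'
from cell import *
import cv2
s=read_state();print(s)
for n in("scene","top"):
    i=get_image(n);cv2.imwrite(f"pics/{n}0.png",i[:,:,::-1]);c=camera_info(n);print(n,{k:(v if k!='T' else [[round(float(a),3) for a in r] for r in v]) for k,v in c.items()})
E
```

```text
{'clock': 0.0, 'qpos': array([ 1.20320465,  0.62936165,  0.03845495,  1.51837719, -0.02701264,
        0.99630076, -0.01996246]), 'qd': array([ 0.00065239,  0.00095291,  0.00059558, -0.00019868,  0.00129704,
        0.00079348,  0.00051998]), 'tau': array([ 7.04380491e-04, -5.63388026e+01,  1.22646332e+00, -1.93440485e+01,
        1.09557883e-02,  1.05200079e-02,  2.51252766e-05]), 'eef_pos': array([ 193.03580816, -620.01194716,  230.37633362]), 'tool_rot': array([-3.13966420e+00,  2.34997242e-05,  3.01811635e-01]), 'force': array([-0.46700296, -0.53653477,  0.72488671]), 'torque': array([ 0.00798868,  0.03143587, -0.002434  ]), 'gripper_force': 0.0, 'width': 85.19977858777354}
scene {'fx': 522.8655012211249, 'fy': 522.8655012211249, 'cx': 324.72849459700666, 'cy': 243.54913519059812, 'T': [[-0.775, 0.483, -0.408, 1048.464], [0.632, 0.585, -0.508, 615.708], [-0.007, -0.652, -0.759, 1059.983], [0.0, 0.0, 0.0, 1.0]]}
top {'fx': 522.5944354953662, 'fy': 522.5944354953662, 'cx': 326.7564853017997, 'cy': 236.2400753951215, 'T': [[0.02, -0.995, 0.1, 397.649], [-1.0, -0.019, 0.011, 2.448], [-0.009, -0.1, -0.995, 1575.787], [0.0, 0.0, 0.0, 1.0]]}
```

View pics/scene0.png

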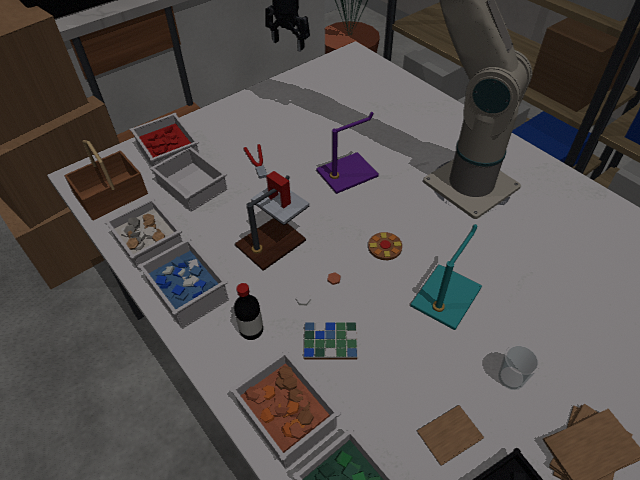

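View pics/top0.png

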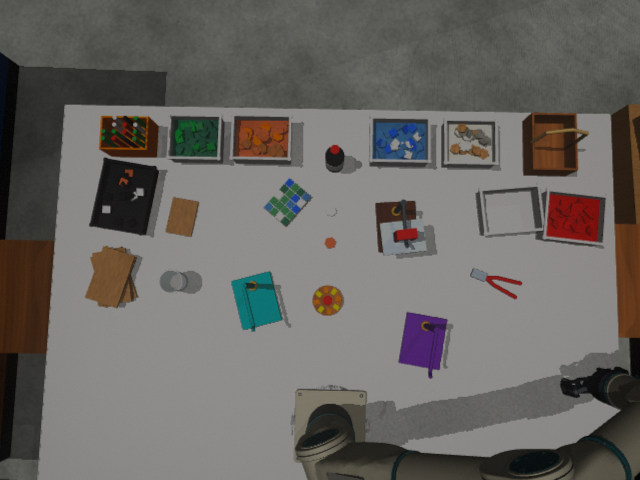

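The scene view shows the brown stand at about (270,240) with the red handle at (279,188), and the mosaic at (330,340). In the top view, the handle is at (405,236), the post foot at (396,211) and the mosaic at (288,202).

```bash
cat > h.py <<'E'
import numpy as np, cv2
from cell import *
from scipy.spatial.transform import Rotation as R
def ray(c,uv,z):
    T=np.array(c["T"]);d=T[:3,:3]@[(uv[0]-c["cx"])/c["fx"],(uv[1]-c["cy"])/c["fy"],1]
    return T[:3,3]+d*(z-T[2,3])/d[2]
def proj(c,P):
    T=np.array(c["T"]);p=(np.atleast_2d(P)-T[:3,3])@T[:3,:3]
    return np.c_[c["cx"]+c["fx"]*p[:,0]/p[:,2],c["cy"]+c["fy"]*p[:,1]/p[:,2]]
def tool():
    s=read_state();return s["eef_pos"],R.from_euler("xyz",s["tool_rot"])
E
python3 - <<'E'
from h import *
c=camera_info("top");i=cv2.imread("pics/top0.png");hsv=cv2.cvtColor(i,cv2.COLOR_BGR2HSV)
red=((hsv[...,0]<8)|(hsv[...,0]>172))&(hsv[...,1]>150)&(hsv[...,2]>100)
red[:215]=0;red[255:]=0;red[:,:390]=0;red[:,425:]=0
q=np.argwhere(red)[:,::-1].astype(np.float32);r=cv2.minAreaRect(q);print("red",len(q),r)
print([ray(c,p,195)[:2].round(1) for p in cv2.boxPoints(r)], ray(c,r[0],195).round(1))
print("post",ray(c,(396,210),0),"mosaic",ray(c,(288,202),12))
a=cv2.resize(i[185:270,365:445],None,fx=5,fy=5,interpolation=cv2.INTER_CUBIC);b=cv2.resize(i[170:235,250:325],None,fx=5,fy=5,interpolation=cv2.INTER_CUBIC)
o=np.zeros((425,800,3),np.uint8);o[:425,:400]=a;o[:325,410:785]=b;cv2.imwrite("pics/crop1.png",o)
s=camera_info("scene");print(proj(s,[ray(c,r[0],195)]))
w=camera_info("wrist");p,Rt=tool();T=np.array(w["T"]);print("cam in tool",Rt.inv().apply(T[:3,3]-p).round(1),(Rt.inv().as_matrix()@T[:3,:3]).round(3),w["fx"],w["cx"],w["cy"])
E
```

```text
red 194 ((406.56707763671875, 233.60365295410156), (9.717975616455078, 20.429834365844727), 83.6598129272461)
[array([ 557.1, -166.2]), array([ 564.1, -220. ]), array([ 538.4, -222.9]), array([ 531.4, -169.2])] [ 547.7 -194.5  195. ]
post [ 640.52945086 -189.94094426    0.        ] mosaic [657.13047244 138.46217914  12.        ]
[[276.28834306 181.02243414]]
cam in tool [  70.3    1.7 -143.5] [[-0.    -0.961 -0.276]
 [ 1.    -0.    -0.   ]
 [ 0.    -0.276  0.961]] 424.09419244285266 319.59090996484207 232.65004884064996
```

View pics/crop1.png

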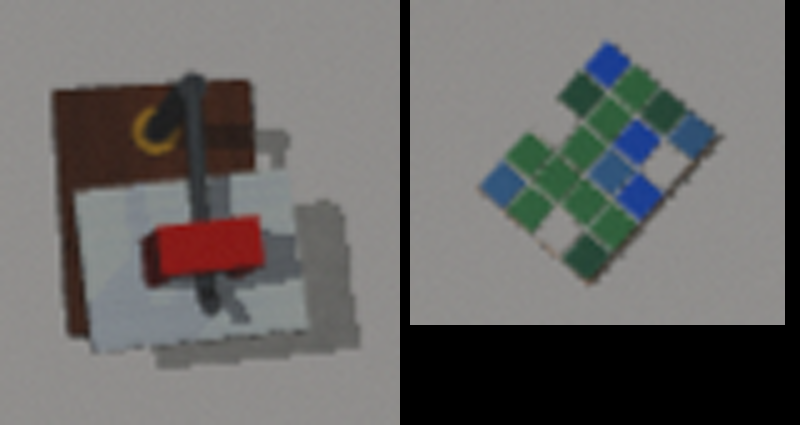

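```bash
cat >> h.py <<'E'
def delta(target,yaw):
    p,Rt=tool();rt=R.from_euler("xyz",[np.pi,0,yaw])
    print("delta",Rt.inv().apply(np.array(target)-p).round(1),(Rt.inv()*rt).as_rotvec().round(4))
def rect(P):  # corners in order -> centre, yaw of long edge
    P=np.array(P)[:,:2];e=[P[(k+1)%4]-P[k] for k in range(4)];L=[np.linalg.norm(x) for x in e]
    k=0 if L[0]+L[2]>L[1]+L[3] else 1;d=e[k]-e[k+2];print("c",P.mean(0).round(1),"sides",np.round(L,1),"yaw long",np.arctan2(d[1],d[0]).round(4));
E
python3 - <<'E'
from h import *
c=camera_info("top")
A=lambda x,y:(365+x/5-.4,185+y/5-.4)
B=lambda x,y:(250+(x-410)/5-.4,170+y/5-.4)
rect([ray(c,A(*p),206) for p in[(158,232),(262,217),(263,262),(160,276)]])
rect([ray(c,A(*p),130) for p in[(75,190),(290,170),(308,332),(92,352)]])
rect([ray(c,B(*p),12) for p in[(608,42),(722,137),(592,281),(480,187)]])
a=ray(c,A(193,80),175);b=ray(c,A(208,300),190);print("arm",a.round(1),b.round(1),np.arctan2(*(a-b)[1::-1]))
delta([548,-195,330],0.13)
E
```

```text
c [ 545.6 -193.5] sides [55.4 23.8 54.7 23.3] yaw long -1.4121
c [ 545.8 -193.5] sides [120.3  90.8 120.1  90.8] yaw long -1.4589
c [657.4 139.3] sides [ 91.  117.6  89.2 117.7] yaw long 2.4417
arm [ 639.6 -187.9  175. ] [ 518.9 -194.4  190. ] 0.05398690286907597
delta [ 465.2 -300.5  -99. ] [-1.700e-03  1.000e-04  1.718e-01]
```

Emit:
play_rows(deltas=[45,-30,-60,0,0,0.03,1,90,-60,-95,0,0,0.06,1,135,-90,-99,0,0,0.09,1,180,-125,-99,0,0,0.12,1,225,-160,-99,0,0,0.15,1,270,-190,-99,0,0,0.17,1,320,-225,-99,0,0,0.172,1,370,-260,-99,0,0,0.172,1,418,-292,-99,0,0,0.172,1,418,-292,-99,0,0,0.172,1])

```text
clock: 1.35
eef_pos: [508.6, -211.7, 329.8]
tool_rot: [-3.138, -0.001, 0.14]
force: [-0.2, -0.7, -0.3]
width: 85.2
gripper_force: 0.0
```

```bash
python3 - <<'E'
from h import *
import json
s=read_state();print(s["clock"],s["eef_pos"],s["tool_rot"])
w=camera_info("wrist");i=get_image("wrist");cv2.imwrite("pics/w1.png",i[:,:,::-1]);json.dump({k:np.array(v).tolist() for k,v in w.items()},open("w1.json","w"))
E
```

```text
1.35 [ 508.55784141 -211.73276636  329.75971027] [-3.13844393e+00 -1.30441609e-03  1.39610247e-01]
```

View pics/w1.png

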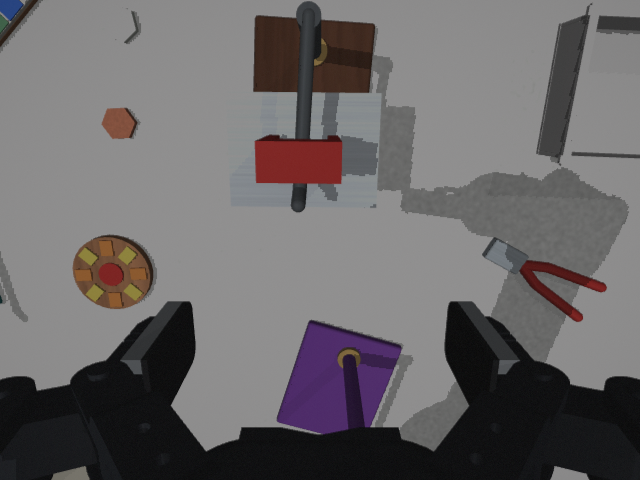

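The wrist view shows the red bar's top face with corners near (255,141), (341,140), (342,183) and (256,184). The plate corners are about (231,94), (381,94), (376,207) and (231,206), and the hook tip is at (298,205).

```bash
python3 - <<'E'
from h import *
import json
c=json.load(open("w1.json"))
i=cv2.imread("pics/w1.png");hsv=cv2.cvtColor(i,cv2.COLOR_BGR2HSV)
red=(((hsv[...,0]<8)|(hsv[...,0]>172))&(hsv[...,1]>150)&(hsv[...,2]>145)).astype(np.uint8);red[:120]=0;red[195:]=0;red[:,:230]=0;red[:,370:]=0
red=cv2.morphologyEx(red,cv2.MORPH_OPEN,np.ones((5,5)))
r=cv2.minAreaRect(np.argwhere(red)[:,::-1].astype(np.float32));print(r)
rect([ray(c,p,206) for p in cv2.boxPoints(r)])
rect([ray(c,p,130) for p in[(231,94),(381,94),(376,207),(231,206)]])
a=ray(c,(309,16),175);b=ray(c,(298,205),189);print("arm",a.round(1),b.round(1),np.arctan2(*(a-b)[1::-1]))
f=[254,16,1];print("foot",ray(c,(254,92),12).round(1),ray(c,(255,17),12).round(1),ray(c,(375,24),12).round(1))
E
```

```text
((0.0, 0.0), (0.0, 0.0), 0.0)
c [613.6 -14.8] sides [0. 0. 0. 0.] yaw long 0.0
c [ 545.7 -195.3] sides [115.5  88.9 120.   88.3] yaw long -1.4348
arm [ 635.6 -188.1  175. ] [ 515.4 -196.9  189. ] 0.07303729249104801
foot [ 588.2 -132.5   12. ] [ 658.4 -126.7   12. ] [ 668.6 -245.2   12. ]
```

```bash
python3 - <<'E'
from h import *
import json
c=json.load(open("w1.json"))
i=cv2.imread("pics/w1.png");hsv=cv2.cvtColor(i,cv2.COLOR_BGR2HSV)
print(i[160,270],i[139,265],i[170,330])
red=(((hsv[...,0]<8)|(hsv[...,0]>172))&(hsv[...,1]>150)).astype(np.uint8)*(i[...,2]>(int(i[160,270,2])+int(i[138,265,2]))//2);red=red.astype(np.uint8);red[:120]=0;red[195:]=0;red[:,:230]=0;red[:,370:]=0
r=cv2.minAreaRect(np.argwhere(red)[:,::-1].astype(np.float32));print(r,cv2.boxPoints(r))
rect([ray(c,p,206) for p in cv2.boxPoints(r)])
m=(hsv[...,1]<60)&(i[...,2]>0)
E
```

```text
[ 35  37 126] [17 17 55] [ 35  37 125]
((298.0, 162.0), (42.0, 86.0), 90.0) [[255. 141.]
 [341. 141.]
 [341. 183.]
 [255. 183.]]
c [ 546.3 -193.9] sides [53.1 26.1 54.6 26.1] yaw long -1.4311
```

```bash
python3 -c "
from h import *
delta([606,132,330],0.14)"
```

```text
delta [ 145.3 -330.7   -0. ] [-0.001   0.0006 -0.0051]
```

Emit:
play_rows(deltas=[24,-55,0,0,0,0,1,48,-110,0,0,0,0,1,72,-165,0,0,0,0,1,96,-220,0,0,0,0,1,120,-275,0,0,0,0,1,145,-330,0,0,0,0,1,145,-330,0,0,0,0,1,145,-330,0,0,0,0,1,145,-330,0,0,0,0,1])

```text
clock: 2.52
eef_pos: [606.7, 125.4, 330.4]
tool_rot: [3.14, 0.0, 0.126]
force: [0.6, 0.1, -1.0]
width: 85.0
gripper_force: 0.0
```

```bash
python3 - <<'E'
from h import *
import json
s=read_state();print(s["clock"],s["eef_pos"],s["tool_rot"],s["force"])
w=camera_info("wrist");i=get_image("wrist");cv2.imwrite("pics/w2.png",i[:,:,::-1]);json.dump({k:np.array(v).tolist() for k,v in w.items()},open("w2.json","w"))
E
```

```text
2.525 [606.67074362 125.39928848 330.35815651] [3.14008501e+00 3.23850297e-04 1.25855163e-01] [ 0.61849886  0.10262439 -0.9600107 ]
```

View pics/w2.png

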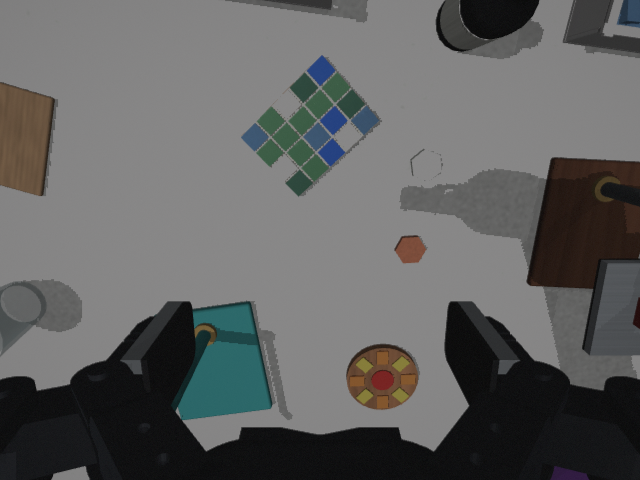

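The mosaic's corners are at about (323,54), (383,121), (300,197) and (241,137). Nothing lies close to it.

```bash
python3 - <<'E'
from h import *
import json
c=json.load(open("w2.json"))
i=cv2.imread("pics/w2.png");hsv=cv2.cvtColor(i,cv2.COLOR_BGR2HSV)
m=((hsv[...,1]>60)).astype(np.uint8);m[:45]=0;m[205:]=0;m[:,:230]=0;m[:,395:]=0
blue=m*((hsv[...,0]>30)&(hsv[...,0]<130))
# rectify top plane z=12, 0.5mm grid
q=np.argwhere(blue)[:,::-1]
P=np.array([ray(c,p,12)[:2] for p in q],np.float32)
r=cv2.minAreaRect(P);print(r)
rect(cv2.boxPoints(r))
rect([ray(c,p,12) for p in[(323,54),(383,121),(300,196),(241,137)]])
cv2.imwrite("pics/z.png",cv2.resize(i[40:210,225:400],None,fx=3.4,fy=3.4,interpolation=cv2.INTER_NEAREST))
delta([546.3,-193.9,300],0.14)
E
```

```text
((658.077880859375, 140.57595825195312), (88.31427001953125, 118.4581069946289), 50.71316146850586)
c [658.1 140.6] sides [118.5  88.3 118.5  88.3] yaw long -0.6857
c [657.9 138.8] sides [ 91.1 119.4  88.9 119.6] yaw long 2.4422
delta [-100.1  309.5   30.8] [ 0.0011  0.0001 -0.0138]
```

View pics/z.png

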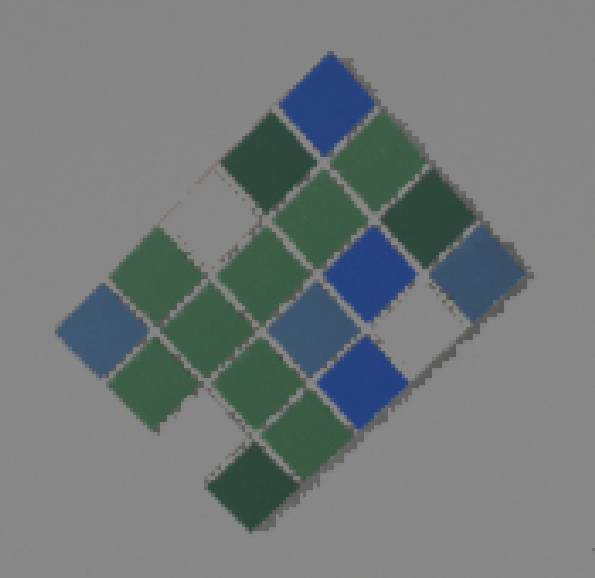

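Emit:
play_rows(deltas=[-17,52,0,0,0,0,1,-34,104,0,0,0,0,1,-51,156,0,0,0,0,1,-68,208,0,0,0,0,1,-84,260,0,0,0,0,1,-100,309,15,0,0,-0.01,1,-100,309,31,0,0,-0.014,1,-100,309,31,0,0,-0.014,1,-100,309,31,0,0,-0.014,1,-100,309,31,0,0,-0.014,1])

```text
clock: 3.82
eef_pos: [548.0, -190.4, 300.2]
tool_rot: [3.141, -0.001, 0.145]
force: [0.6, 0.3, 0.1]
width: 85.5
gripper_force: 0.0
```

```bash
python3 - <<'E'
from h import *
import json
s=read_state();print(s["clock"],s["eef_pos"],s["tool_rot"],s["qd"].round(3))
delta([546.3,-193.9,174],0.14)
E
```

```text
3.825 [ 548.03512557 -190.40048714  300.18494069] [ 3.14112465e+00 -1.48897867e-03  1.44895337e-01] [-0.003  0.001  0.001  0.001  0.002 -0.     0.001]
delta [ -2.4   3.2 126.2] [ 0.0005 -0.0015  0.0049]
```

Emit:
play_rows(deltas=[-2,3,30,0,0,-0.003,1,-2,3,60,0,0,-0.003,1,-2,3,85,0,0,-0.003,1,-2,3,105,0,0,-0.003,1,-2,3,120,0,0,-0.003,1,-2,3,126,0,0,-0.003,1,-2,3,126,0,0,-0.003,1,-2,3,126,0,0,-0.003,1])

```text
clock: 4.82
eef_pos: [546.5, -194.3, 174.1]
tool_rot: [3.141, -0.001, 0.147]
force: [-0.7, 0.1, -0.3]
width: 85.2
gripper_force: 0.0
```

```bash
python3 - <<'E'
from h import *
import json
s=read_state();print(s["clock"],s["eef_pos"],s["tool_rot"],s["force"])
delta([546.3,-193.9,174],0.14)
w=camera_info("wrist");i=get_image("wrist");cv2.imwrite("pics/w3.png",i[:,:,::-1]);json.dump({k:np.array(v).tolist() for k,v in w.items()},open("w3.json","w"))
E
```

```text
4.825 [ 546.47421286 -194.3386859   174.07822651] [ 3.14093231e+00 -1.36108194e-03  1.46821559e-01] [-0.74133825  0.14790695 -0.28163926]
delta [-0.1 -0.5  0.1] [ 0.0007 -0.0014  0.0068]
```

View pics/w3.png

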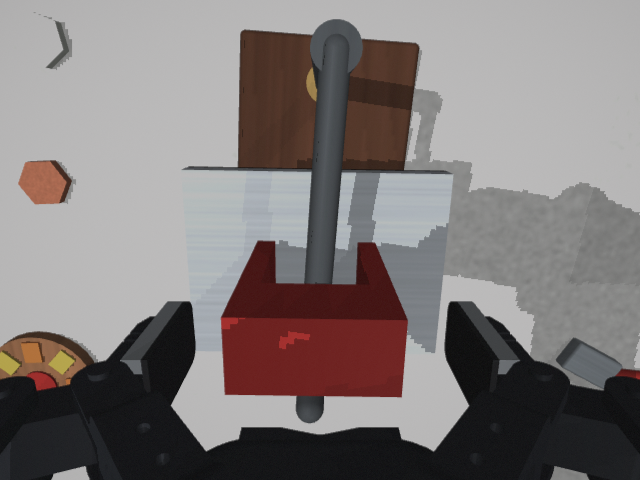

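The open fingers straddle the red bar (223–405 px wide, rows 318–396), which is square with the pads. I'll close and lift.

Emit:
play_rows(deltas=[0,0,0,0,0,-0.005,0,0,0,0,0,0,-0.005,0,0,0,0,0,0,-0.005,0,0,0,0,0,0,-0.005,0,0,0,0,0,0,-0.005,0,0,0,0,0,0,-0.005,0,0,0,0,0,0,-0.005,0,0,0,0,0,0,-0.005,0])

```text
clock: 5.88
eef_pos: [546.4, -194.0, 173.9]
tool_rot: [3.141, -0.001, 0.152]
force: [-0.3, 1.1, 5.8]
width: 52.9
gripper_force: 64.2
```

Emit:
play_rows(deltas=[0,0,-5,0,0,0,0,0,0,-11,0,0,0,0,0,0,-17,0,0,0,0,0,0,-23,0,0,0,0,0,0,-27,0,0,0,0,0,0,-27,0,0,0,0,0,0,-27,0,0,0,0])

```text
clock: 6.75
eef_pos: [545.8, -194.1, 200.2]
tool_rot: [-3.141, 0.0, 0.152]
force: [0.1, -0.3, -3.8]
width: 53.0
gripper_force: 63.6
```

```bash
python3 - <<'E'
from h import *
import json
c=json.load(open("w3.json"))
rect([ray(c,p,206) for p in[(223,318.5),(405,318.5),(403,396.5),(225,395)]])
s=read_state();print(s["clock"],s["eef_pos"],s["tool_rot"],s["force"],s["width"],s["gripper_force"])
p,Rt=tool();print("off dir",Rt.inv().apply(R.from_euler("z",.085).apply([-1,0,0])).round(4))
w=camera_info("wrist");i=get_image("wrist");cv2.imwrite("pics/w4.png",i[:,:,::-1]);json.dump({k:np.array(v).tolist() for k,v in w.items()},open("w4.json","w"))
E
```

```text
c [ 545.9 -194.3] sides [52.9 26.5 54.8 26. ] yaw long -1.4296
6.75 [ 545.78345396 -194.14851554  200.19926472] [-3.14147341e+00  2.30797778e-04  1.51790383e-01] [ 0.06828919 -0.26651442 -3.80947344] 53.04215488171401 63.59684944152832
off dir [-9.978e-01 -6.670e-02  2.000e-04]
```

View pics/w4.png

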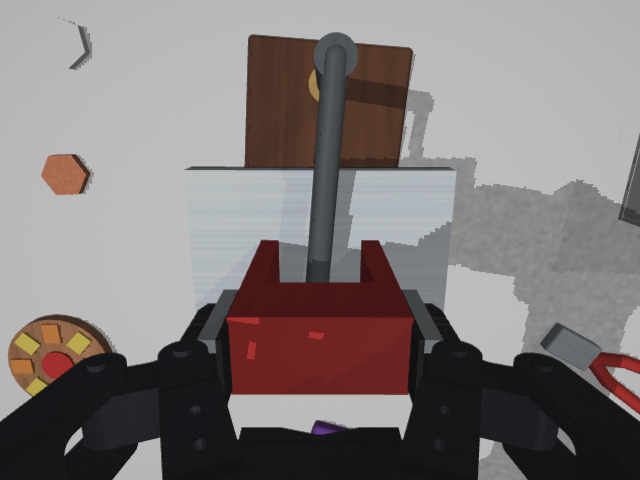

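The bar is held by both pads and lifted, and the arm is clear inside the window. I'll check the clearance to the purple stand before drawing off.

```bash
python3 - <<'E'
from h import *
import json
c=camera_info("top");w=json.load(open("w1.json"))
print("purple foot w1",[ray(w,p,12)[:2].round() for p in[(310,322),(400,346),(278,420)]],"post base",ray(w,(349,358),12)[:2].round())
print("top: post",ray(c,(425,325),12).round(),"arm ends",ray(c,(443,328),180).round(),ray(c,(431,374),190).round())
E
```

```text
purple foot w1 [array([ 335., -225.]), array([ 319., -338.]), array([ 190., -202.])] post base [ 293. -279.]
top: post [ 297. -276.   12.] arm ends [ 301. -294.  180.] [ 183. -260.  190.]
```

Emit:
play_rows(deltas=[-10,-0.7,0,0,0,0,0,-25,-1.7,0,0,0,0,0,-42,-2.8,0,0,0,0,0,-60,-4,0,0,0,0,0,-78,-5.2,0,0,0,0,0,-93,-6.2,0,0,0,0,0,-100,-6.7,0,0,0,0,0,-100,-6.7,0,0,0,0,0,-100,-6.7,0,0,0,0,0])

```text
clock: 7.92
eef_pos: [446.9, -202.6, 200.4]
tool_rot: [3.141, -0.001, 0.152]
force: [-0.2, -0.5, -4.0]
width: 53.1
gripper_force: 63.6
```

```bash
python3 - <<'E'
from h import *
s=read_state();print(s["clock"],s["eef_pos"],s["tool_rot"],s["force"],s["width"])
y=s["tool_rot"][2]
delta([446,-202,300],y);delta([658,139.8,320],y+.739)
E
```

```text
7.925 [ 446.93309921 -202.61623176  200.44057489] [ 3.14129755e+00 -1.18888569e-03  1.52257511e-01] [-0.21894083 -0.50917236 -3.97575234] 53.086867070336446
delta [ -0.7  -0.7 -99.6] [ 0.0003 -0.0012 -0.    ]
delta [ 260.7 -306.4 -119.3] [ 7.00e-04 -1.00e-03 -7.39e-01]
```

Emit:
play_rows(deltas=[0,0,-25,0,0,0,0,0,0,-60,0,0,0,0,0,0,-95,0,0,0,0,8,-9,-116,0,0,-0.02,0,30,-36,-119,0,0,-0.08,0,62,-73,-119,0,0,-0.17,0,95,-112,-119,0,0,-0.27,0,128,-151,-119,0,0,-0.37,0,160,-190,-119,0,0,-0.47,0,190,-225,-119,0,0,-0.56,0])

```text
clock: 9.18
eef_pos: [600.9, 50.8, 319.0]
tool_rot: [-3.141, -0.0, 0.716]
force: [-0.1, -0.2, -4.7]
width: 53.1
gripper_force: 65.0
```

```bash
python3 - <<'E'
from h import *
s=read_state();print(s["clock"],s["eef_pos"],s["tool_rot"],s["force"],s["width"])
delta([658,139.8,250],.152+.739)
E
```

```text
9.175 [600.85759499  50.78225481 318.9842831 ] [-3.14117079e+00 -4.10873572e-04  7.16005263e-01] [-0.09270537 -0.204888   -4.65391076] 53.05489832272413
delta [101.5 -29.6  69. ] [-0.0004 -0.0004 -0.175 ]
```

Emit:
play_rows(deltas=[20,-6,0,0,0,-0.04,0,48,-14,10,0,0,-0.09,0,76,-22,30,0,0,-0.14,0,95,-28,55,0,0,-0.17,0,101,-29.5,90,0,0,-0.175,0,101,-29.5,130,0,0,-0.175,0,101,-29.5,160,0,0,-0.175,0,101,-29.5,169,0,0,-0.175,0,101,-29.5,169,0,0,-0.175,0,101,-29.5,169,0,0,-0.175,0])

```text
clock: 10.42
eef_pos: [658.3, 137.0, 152.0]
tool_rot: [3.14, -0.002, 0.887]
force: [0.4, 0.4, -4.4]
width: 53.2
gripper_force: 64.8
```

```bash
python3 - <<'E'
from h import *
s=read_state();print(s["clock"],s["eef_pos"],s["tool_rot"],s["force"],s["width"])
delta([658,139.8,90],.891)
c=camera_info("wrist");i=get_image("wrist").copy()[:,:,::-1].copy()
cv2.imwrite("pics/w5.png",i)
j=get_image("scene")[:,:,::-1]
o=np.hstack([cv2.resize(i,(400,300)),cv2.resize(j[230:380,230:430],(400,300))]);cv2.imwrite("pics/v5.png",o)
E
```

```text
10.425 [658.27916149 136.97171803 151.9786551 ] [ 3.13974668e+00 -2.37381946e-03  8.86501808e-01] [ 0.44596134  0.42433806 -4.44373446] 53.173391993052824
delta [ 1.9 -2.1 62. ] [ 0.0019 -0.0024 -0.0045]
```

View pics/v5.png

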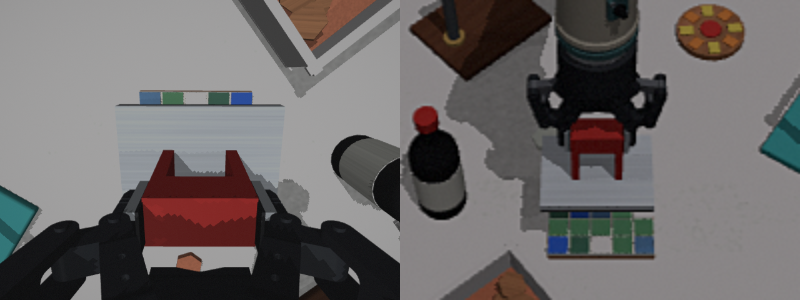

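The plate is above the mosaic and parallel to its far edge. I'll correct by about 2 mm, go lower and measure.

Emit:
play_rows(deltas=[2,-2,15,0,0,-0.004,0,2,-2,30,0,0,-0.004,0,2,-2,45,0,0,-0.004,0,2,-2,56,0,0,-0.004,0,2,-2,60,0,0,-0.004,0,2,-2,60,0,0,-0.004,0,2,-2,60,0,0,-0.004,0])

```text
clock: 11.4
eef_pos: [657.3, 139.8, 90.9]
tool_rot: [3.141, -0.001, 0.891]
force: [0.4, -0.3, -3.8]
width: 53.1
gripper_force: 65.1
```

```bash
python3 - <<'E'
from h import *
import json
s=read_state();print(s["clock"],s["eef_pos"],s["tool_rot"],s["force"],s["width"])
delta([658,139.8,67],.891)
c=camera_info("wrist");i=get_image("wrist").copy()[:,:,::-1].copy()
json.dump({k:np.array(v).tolist() for k,v in c.items()},open("w6.json","w"))
cv2.imwrite("pics/w6.png",i);j=get_image("scene")[:,:,::-1];cv2.imwrite("pics/s6.png",j)
o=np.hstack([i[125:245,165:475],j[290:380,280:380].repeat(1,0)[:,:]][:1])
a=cv2.resize(i[125:225,165:475],None,fx=2.5,fy=2.5,interpolation=cv2.INTER_CUBIC)
b=cv2.resize(j[300:370,260:415],None,fx=5,fy=4.5,interpolation=cv2.INTER_CUBIC)
print(a.shape,b.shape);cv2.imwrite("pics/v6.png",np.vstack([a,b]))
E
```

```text
11.4 [657.27896646 139.75209857  90.94081301] [ 3.14086550e+00 -1.04866394e-03  8.90755702e-01] [ 0.42924004 -0.31432506 -3.75387045] 53.06364619074545
delta [ 0.5  0.5 23.9] [ 0.0007 -0.001  -0.0002]
(250, 775, 3) (315, 775, 3)
```

View pics/v6.png

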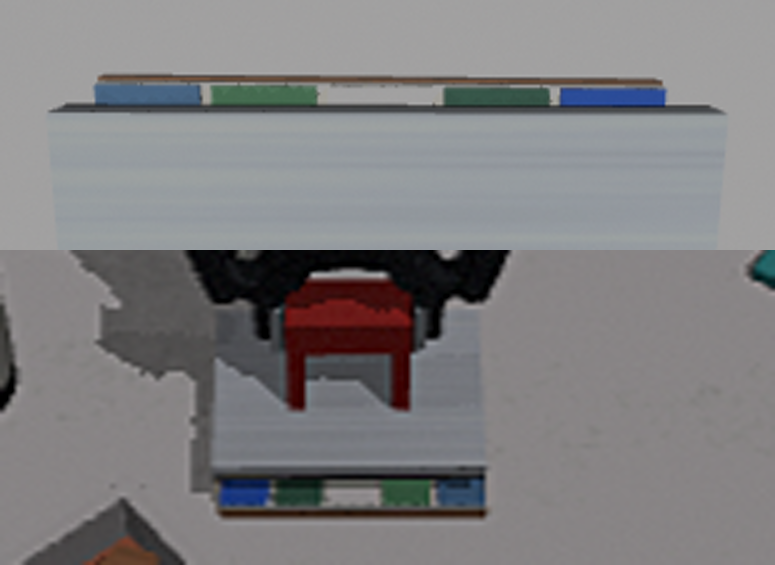

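In the wrist view (upper half), the mosaic's far edge runs from (94,84) to (666,88) and the plate's top edge from (50,112) to (726,112). I'll compare them in the tool frame.

```bash
python3 - <<'E'
from h import *
import json
c=json.load(open("w6.json"));p,Rt=tool()
f=lambda x,y,z:Rt.inv().apply(ray(c,(165+x/2.5-.3,125+y/2.5-.3),z)-p)[:2].round(1)
print("mosaic",f(94,84,12),f(666,88,12),"plate",f(50,112,48),f(726,112,48))
E
```

```text
mosaic [ 45.9 -59.4] [45.  59.5] plate [ 44.8 -57.6] [44.7 61. ]
```

Emit:
play_rows(deltas=[0.7,-1.5,4,0,0,0,0,0.7,-1.5,9,0,0,0,0,0.7,-1.5,14,0,0,0,0,0.7,-1.5,18,0,0,0,0,0.7,-1.5,20,0,0,0,0,0.7,-1.5,21,0,0,0,0,0.7,-1.5,22,0,0,0,0,0.7,-1.5,22,0,0,0,0])

```text
clock: 12.5
eef_pos: [656.1, 141.1, 68.4]
tool_rot: [3.142, -0.0, 0.891]
force: [-0.0, -0.1, -4.0]
width: 53.2
gripper_force: 65.1
```

Emit:
play_rows(deltas=[0,0,0.5,0,0,0,0,0,0,1,0,0,0,0,0,0,1.5,0,0,0,0,0,0,1.5,0,0,0,0])

```text
clock: 13.0
eef_pos: [656.3, 141.2, 68.2]
tool_rot: [3.141, -0.001, 0.891]
force: [-3.1, 0.7, 4.9]
width: 53.4
gripper_force: 66.3
```

The force has gone from -4 N to +5 N, so the press is on the mosaic. I'll open the gripper.

Emit:
play_rows(deltas=[0,0,-0.5,0,0,0,0.65,0,0,-0.5,0,0,0,0.75,0,0,-0.5,0,0,0,0.9,0,0,-0.5,0,0,0,1,0,0,-0.5,0,0,0,1,0,0,-0.5,0,0,0,1,0,0,-0.5,0,0,0,1,0,0,-0.5,0,0,0,1])

```text
clock: 14.0
eef_pos: [656.1, 141.1, 67.3]
tool_rot: [3.142, -0.0, 0.891]
force: [-0.4, 0.1, -0.2]
width: 85.3
gripper_force: 0.0
```

Emit:
play_rows(deltas=[0,0,-10,0,0,0,1,0,0,-30,0,0,0,1,0,0,-60,0,0,0,1,0,0,-100,0,0,0,1,0,0,-140,0,0,0,1,0,0,-170,0,0,0,1,-40,0,-180,0,0,0,1,-50,0,-180,0,0,0,1,-50,0,-180,0,0,0,1])

```text
clock: 15.12
eef_pos: [624.7, 101.7, 248.4]
tool_rot: [3.141, -0.001, 0.89]
force: [0.6, 0.2, 0.1]
width: 85.5
gripper_force: 0.0
```

```bash
python3 - <<'E'
from h import *
s=read_state();print(s["clock"],s["eef_pos"],s["force"],s["width"])
i=get_image("wrist")[:,:,::-1];j=get_image("scene")[:,:,::-1]
o=np.hstack([cv2.resize(i[80:380,120:520],(400,300)),cv2.resize(j[290:380,270:390],(400,300),interpolation=cv2.INTER_CUBIC)]);cv2.imwrite("pics/v7.png",o)
E
```

```text
15.125 [624.68450597 101.70525726 248.39989266] [0.63362567 0.18812696 0.13634711] 85.49712652729974
```

View pics/v7.png

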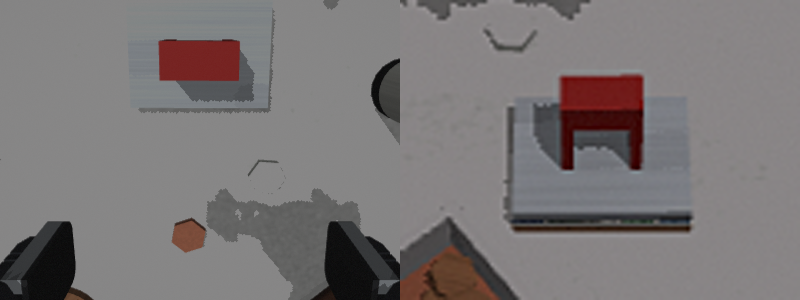

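The press sits flat on the mosaic with its edges lined up to about 2 mm. The gripper is clear, so I'm handing the job in.

```bash
python3 -c "
from cell import *
print(finish_job())"
```

```text
the job is handed in; nothing more can be done
None
```

I lifted the press off its hook, set it gently on the mosaic with its edges lined up to about 2 mm by camera, and handed the job in at about 15 s; the hand-in gave no verdict.

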